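# Hang the inspection mirror on the sprung hook in the bench cabinet

### The job

Lift the inspection mirror out of its bench stand and lower it, upright, through the opening in the top of the cabinet without anything touching the cabinet itself. Feel gently for the spring hook inside until it comes through the mirror's slot, push the mirror back against the green spring pad and slide it fully down behind the hook's upturned tip, so that the pad clamps it there; press gently, a few newtons at a time, 25 N at the very most. Let go of it, leaving the meter, the parts box and the screwdriver where they are.

Things in the scene. Friction and masses are not known exactly. Their poses are not given: they have to be found in the camera images.
- mirror_grip (a point): Centre of the inspection mirror's upright orange handle, the part to grasp: 16 mm thick (its x), 30 mm wide (y), 60 mm tall (z up). Below it an aluminium plate 6 mm thick, 48 mm wide and 52 mm tall, then the black 40 x 40 x 8 mm mirror; in all 152 mm tall (handle centre 122 mm above the underside), about 150 g. It stands upright in the stand; it may be hung either way round.
- mirror_eye (a point): Centre of the slot through the mirror's plate, 60 mm straight below the handle's centre and 62 mm above the underside. The slot runs through along x and is 11 mm wide (y) and 24 mm tall (z).
- stand: Fixed grey stand on the bench, base 100 x 110 mm and 8 mm thick; origin under its centre. An upright pocket 11 x 44 mm, 30 mm deep, open at the top (38 mm above the bench), holds the mirror, which lifts straight out.
- cabinet: Fixed grey steel bench cabinet, 190 mm (x) x 170 mm (y) x 140 mm tall, 4 mm sheet, clear window on its +x side; origin under its centre. Its top has one opening, edged yellow, 115 mm (x) by 96 mm (y), centred over the origin; nothing may touch the cabinet. The hook bracket stands inside.
- bracket: Bracket inside the cabinet, heading as the cabinet, origin 100 mm above the bench, 8 mm to -x of the cabinet's centre. Its back plate (62 mm wide, x -38 to -33 mm) rises 20 mm above the origin. A carriage with a brass hook and a green pad is clamped on it anywhere from -10 to +10 mm along the bracket's y: not measured, find it by feel or sight; it cannot be shifted.
- hook_home (a point): Where the hook is when its carriage is at y = 0 (same point as the bracket's origin): on the axis of its bar, below the middle of its upturned tip. Bar 6 mm round, pointing to +x. Tip 6 mm round (x -3 to +3 mm), its rounded top 11 mm above the bar's axis. The hook gives way to -x: 1 N to start, 0.5 N more per mm, hard stop at 10 mm; it springs back out.
- seat_home (a point): Where the slot's centre is when the mirror hangs properly on a hook at y = 0: bracket x = -6 mm, 9 mm below the bar's axis, the slot's top edge resting on the bar, the plate between pad and tip. A plate held with its slot's centre about 4 mm above the bar's axis lets bar and tip pass through.
- pad (a joint): Push-in (m) of the green pad: 0 at rest, hard stop 0.014; 1.5 N to start, 0.25 N more per mm. Two faces, each side of the bar, from 18 below to 14 mm above its axis; at rest at bracket x = -5 mm, 2 mm behind the tip: push in 7 to 10 mm for the 6 mm plate to pass down behind the tip. Its friction holds the plate up, so push it down to the bar. About 0.004 once hung.
- meter_mid (a point): Centre of a red handheld meter lying on the bench, 75 x 140 x 34 mm. Leave alone.
- partsbox_mid (a point): Centre of a clear parts box lying on the bench, 90 x 150 x 30 mm. Leave alone.
- driver_grip (a point): Handle of a yellow screwdriver lying on the bench. Leave alone.

How it is judged:
By the outcome, as a careful person would: the job done as asked, in the order asked, and still so for the second after the job is handed in, with the robot touching nothing.
It also fails if it takes over 72 s, if anything falls off the work surface, if the arm or the gripper's body presses on something with over 40 N, if the wrist force passes 120 N, or if a joint passes its speed limit or range.

### The arm

A 7-joint arm with a two-finger parallel gripper is mounted at the origin on the work surface. World frame = base frame: x ahead of the robot, y to its left, z up, the work surface at z = 0. Lengths are in m, angles in rad, forces in N, time in s.
With the tool pointing down it reaches from about 0.425 to 1.025 m from the base axis. Payload 9.4 kg.
Tool frame: the origin (TCP) lies at the very end of the fingers, on their centre line; the grasp point (between the pads) lies ctrl.tcp_to_grasp behind it (ctrl.tcp_to_grasp is the distance from the TCP to the grasp point, in m); z points along the fingers, y is the line along which they close (so a half turn about z gives the same grasp; the last joint's range is limited). The gripper opens to 85 mm and grips with 20 to 120 N. Pads are 22 mm wide; open, the fingers measure 114 mm over their backs; the gripper's body (76 mm by 85 mm) begins 54 mm behind the grasp point. The pads swing forward as they close: fully open they stand 13 mm farther back than shut.
Start: joints at [-1.344, 0.599, -0.003, 1.599, 0.002, 0.943, -0.08], TCP at [0.217, 0.692, 0.209] pointing down, gripper open.
Joint ranges: [-2.57, 2.57], [-0.35, 1.97], [-1.29, 1.29], [0.11, 2.56], [-1.05, 4.19], [0.11, 1.86], [-2.63, 2.63]. Speed limits (rad/s): [2.22, 2.22, 3.01, 3.01, 3.14, 3.14, 3.14].

### API

Orientations are given as a 3x3 rotation matrix whose columns are the frame's x, y, z axes.
In Python, from station import state, capture, finish_job, ctrl gives the robot as it stands.
- The arm moves only by the shell command python3 -m handwheel 'ROWS' [OPENING]. ROWS is a JSON object of lists of equal length, an entry for each row: "slide": the shift along the tool's x, y, z in cm, a list of three; "dr": the turn, a rotation vector about the tool's x, y, z in rad, a list of three. A call has exactly 5 rows; each row shifts and turns the commanded pose from where the row before left it, along the tool's axes as they then stand; what a row does not reach is not made up. A row lasts 1/10 s, in which the tool goes at most 50 mm and 8.59 degrees, less where a joint would pass 70% of its speed; a pose out of reach is approached as far as the arm can. A call is refused whole if a number of a shift passes 5 or a number of a turn 0.15, either way. A call with a gripper value outside its range is refused whole. OPENING is the opening in per cent of the stroke, from 0 (shut) to 100 (fully open), set as the call begins (- or left out, the last holds). The fingers move at their own pace and stop on an object; the grip force is fixed at half the most. Time passes only in rows, so rows that do not move let the fingers close, or fill a call up. It gives the time, the measured TCP pose, the force, the opening and the grip force at its end, in the units of the state.
- state(): the state, without advancing time (a new reading comes with each control period).
- capture(name): name is "scene" or "top"; returns a dict with "pixels" (400x640x3 uint8, red, green, blue), "vertical_fov" (degrees; the focal length in pixels is half the picture's height over the tangent of half this angle, whatever the lens; pixels are square), "cx", "cy" (the principal point, pixels), "pose" (4x4, takes a point from camera to world coordinates). Camera axes: x right, y down, z forward; pixel columns grow to the right and rows downward; lengths in m; the calibration is good to about 2 mm. A picture is of the moment at which its call begins. There is no depth.
- finish_job(): hands the job in; it is judged then, once.
The state is a dict: "clock": time; "joints": joint angles; "joint_vel": joint speeds; "joint_efforts": joint torques, N m; "tool_pos": TCP position; "eef_rot": TCP orientation; "contact_force": force on the tool from outside, world axes, zero at the start; "torque": the same for the moment, N m; "gripper_width": opening from 0.0 (shut) to 1.0 (fully open); "grip_force": force on a finger pad.
Only numpy, scipy, OpenCV 4.12 (cv2) and the standard library are available. Lean on these libraries where they do the work, as an engineer would, in place of code of your own. Each camera call takes 0.05 s, during which the arm holds its last target. There are 200 camera calls.

## Working session

There is one attempt and no reset: what is moved stays moved. The work goes in short steps, Python scripts to look and compute and a shell command to move; the robot and the scene stay as the last step left them, time stands still between calls to the robot, and variables do not carry over. Pictures are saved under pics/ and viewed, at most 10 in all, crops included, and the job is handed in when it is done.

```bash
mkdir -p pics; ls; cat > h.py <<'E'
import numpy as np, cv2
from station import state, capture, finish_job, ctrl
def cap(n,f):
    c=capture(n); cv2.imwrite(f'pics/{f}.png',cv2.cvtColor(c['pixels'],cv2.COLOR_RGB2BGR)); 
    np.savez(f'pics/{f}.npz',**c); return c
def K(c):
    f=200/np.tan(np.radians(float(c['vertical_fov'])/2)); return f,float(c['cx']),float(c['cy'])
def onz(c,u,v,z):
    f,cx,cy=K(c); T=c['pose']; d=T[:3,:3]@np.array([(u-cx)/f,(v-cy)/f,1]); o=T[:3,3]
    return o+d*(z-o[2])/d[2]
def proj(c,p):
    f,cx,cy=K(c); T=c['pose']; q=T[:3,:3].T@(np.array(p)-T[:3,3]); return np.array([cx+f*q[0]/q[2],cy+f*q[1]/q[2]])
E
python3 - <<'E'
from h import *
for n in('scene','top'):
    c=cap(n,n+'0'); print(n,K(c),c['pose'].round(3).tolist())
s=state(); print(s['tool_pos'],s['eef_rot'],s['gripper_width'],ctrl.tcp_to_grasp,s['clock'])
E
```

```text
pics
scene (np.float64(498.2906777755682), 323.15955106642025, 193.24749146083724) [[-0.22, 0.733, -0.643, 1.639], [0.975, 0.161, -0.15, 0.237], [-0.006, -0.661, -0.751, 1.263], [0.0, 0.0, 0.0, 1.0]]
top (np.float64(487.3812752956425), 324.07008025383914, 203.7553517952937) [[-0.007, -0.984, 0.18, 0.366], [-1.0, 0.006, -0.009, -0.007], [0.008, -0.18, -0.984, 1.665], [0.0, 0.0, 0.0, 1.0]]
[0.21674718 0.69137915 0.20790598] [[-9.54224603e-01  2.99090819e-01 -2.98217608e-04]
 [ 2.99090945e-01  9.54223675e-01 -1.33595545e-03]
 [-1.15005709e-04 -1.36399575e-03 -9.99999063e-01]] 1.0021096826787657 0.0187 0.1
```

View pics/scene0.png

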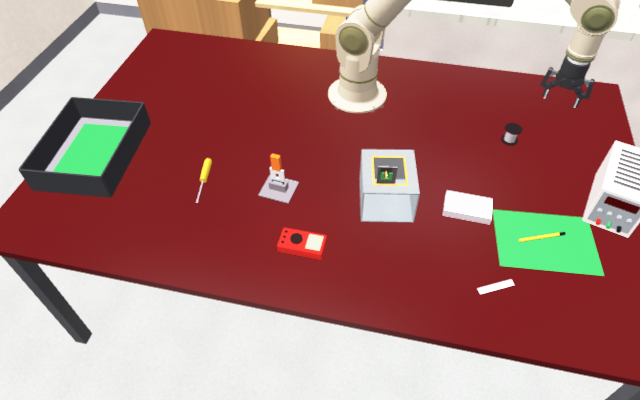

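View pics/top0.png

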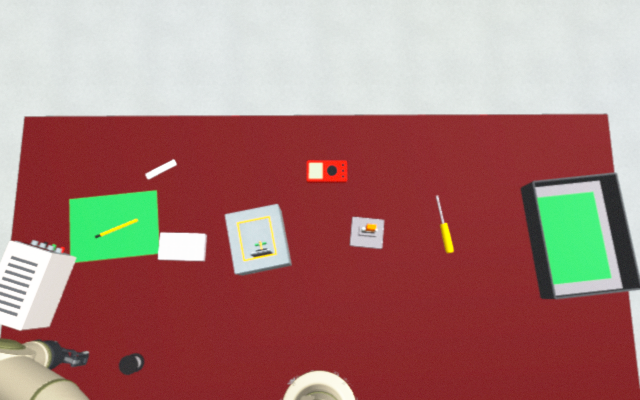

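The scene picture shows the stand at about (279,187), the orange handle at (276,162), and the cabinet opening at (388,170) with the hook and pad visible inside. The top picture has the stand at (367,233) and the cabinet at (258,240). I'll enlarge both areas.

```bash
python3 - <<'E'
from h import *
S=cv2.imread('pics/scene0.png');T=cv2.imread('pics/top0.png')
def m(I,x,y,w,h,k):
    o=cv2.resize(I[y:y+h,x:x+w],None,fx=k,fy=k,interpolation=cv2.INTER_CUBIC)
    for i in range(0,w,10):
        cv2.line(o,(i*k,0),(i*k,5),(255,255,0),1); cv2.putText(o,str(x+i),(i*k,14),0,.32,(0,255,255),1)
    for i in range(10,h,10):
        cv2.line(o,(0,i*k),(5,i*k),(255,255,0),1); cv2.putText(o,str(y+i),(6,i*k+4),0,.32,(0,255,255),1)
    return o
cv2.imwrite('pics/c1.png',np.hstack([m(T,220,200,76,80,7)[:560],np.vstack([m(T,346,212,44,40,6)])[:0].reshape(560,0,3) if 0 else np.zeros((560,4,3),np.uint8),cv2.copyMakeBorder(m(T,346,212,44,40,6),0,320,0,0,0)]))
a=m(S,355,145,68,80,7);b=m(S,255,148,50,55,6)
cv2.imwrite('pics/c2.png',np.hstack([a,cv2.copyMakeBorder(b,0,560-330,0,0,0)]))
E
```

```text
(no output)
```

View pics/c1.png

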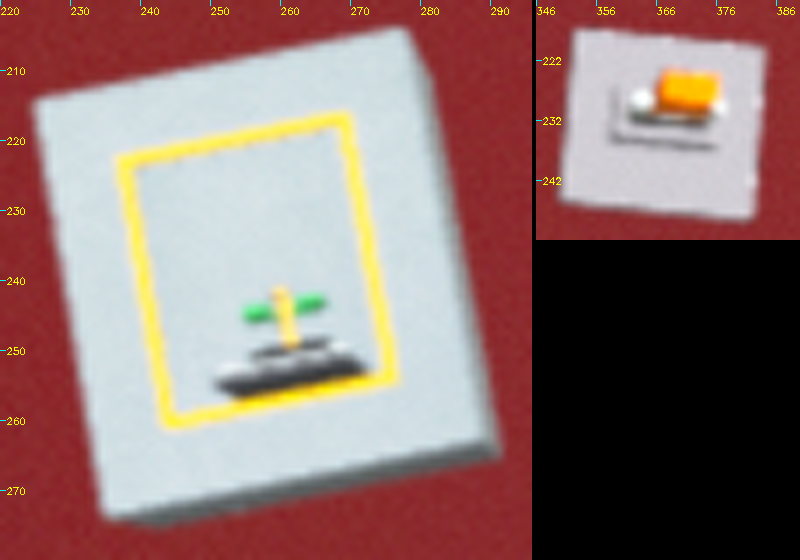

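View pics/c2.png

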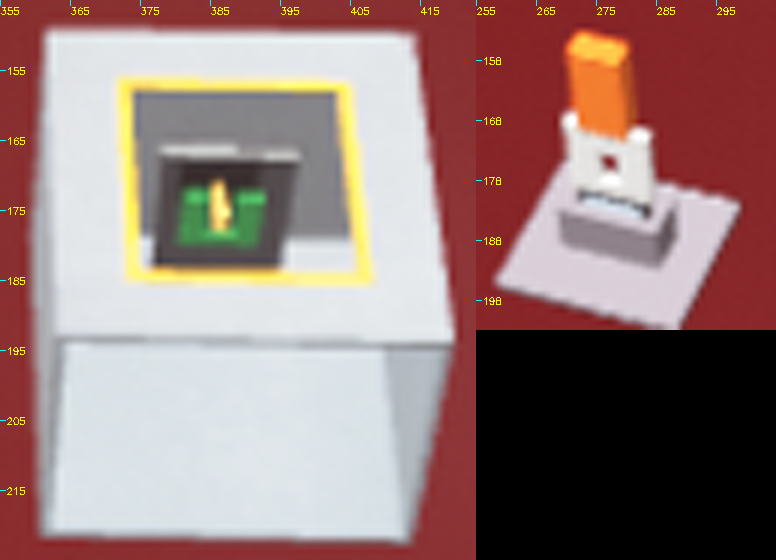

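The top crop shows the cabinet's top corners at (225,214), (278,204), (290,263) and (235,274). The yellow frame, hook tip (≈260,241.5) and stand base are all clear. The scene crop shows the same features, with the hook tip at about (386,171). I'll fit the poses from these points.

```bash
cat > fit.py <<'E'
from h import *
from scipy.optimize import least_squares
T=dict(np.load('pics/top0.npz'));S=dict(np.load('pics/scene0.npz'))
A=lambda L,x,y,k,x0=0:(np.array(L,float)-[x0,0])/k+[x,y]-.5+.5/k
# order: (+x,+y),(+x,-y),(-x,-y),(-x,+y)
to=A([(35,100),(405,28),(492,440),(103,516)],220,200,7); ti=A([(115,157),(350,112),(398,380),(163,430)],220,200,7)
so=A([(58,340),(455,340),(413,33),(45,30)],355,145,7)[[1,0,3,2]]; si=A([(128,283),(373,283),(350,82),(118,80)],355,145,7)[[1,0,3,2]]
sg=np.array([(1,1),(1,-1),(-1,-1),(-1,1)])
def W(p,q,z):
    c,s=np.cos(p[2]),np.sin(p[2]); return np.array([p[0]+c*q[0]-s*q[1],p[1]+s*q[0]+c*q[1],z])
def res(p):
    r=[]
    for C,o,i in((T,to,ti),(S,so,si)):
        for k,g in enumerate(sg):
            r+=list(proj(C,W(p,g*[.095,.085],.14))-o[k]); r+=list(proj(C,W(p,g*[.0575+p[3],.048+p[3]],.14))-i[k])
    return np.array(r)
f=least_squares(res,[.6,.13,.1,.002],loss='soft_l1'); print('cab',f.x,np.abs(f.fun).reshape(2,-1).mean(1)); print(f.fun.round(1))
cab=f.x
def tri(a,b):
    g=lambda P:np.r_[proj(T,P)-a,proj(S,P)-b]
    q=least_squares(g,[.6,0,.1]); return q.x,q.fun
def loc(P):
    c,s=np.cos(cab[2]),np.sin(cab[2]); d=P[:2]-cab[:2]; return c*d[0]+s*d[1],-s*d[0]+c*d[1]
tt=A([(280,290)],220,200,7)[0]; ts=A([(218,182)],355,145,7)[0]
P,fu=tri(tt,ts); print('tip',P,fu.round(2),loc(P)); print(loc(onz(T,*tt,.111)),loc(onz(S,*ts,.111)))
sb=A([(573,28),(767,45),(755,218),(560,200)],346,212,6,536); ss={0:A([(680,330)],255,148,6,476)[0],1:A([(497,282)],255,148,6,476)[0],3:A([(740,205)],255,148,6,476)[0]}
def rs(p):
    r=[]
    for k,g in enumerate(sg): r+=list(proj(T,W(p,g*[.05,.055],.008))-sb[k])
    for k,i in((0,3),(1,0),):pass
    r+=list(proj(S,W(p,np.array([.05,.055]),.008))-ss[0])+list(proj(S,W(p,np.array([.05,-.055]),.008))-ss[1])+list(proj(S,W(p,np.array([-.05,.055]),.008))-ss[3])
    return np.array(r)
f=least_squares(rs,[.6,-.1,0],loss='soft_l1'); print('stand',f.x,f.fun.round(1))
ht=A([(691,89)],346,212,6,536)[0]; hs=A([(598,48)],255,148,6,476)[0]
P,fu=tri(ht,hs); print('handletop',P,fu.round(2), onz(T,*ht,.16),onz(S,*hs,.16))
P=W(f.x,np.array([0,0]),.16);print('pred handle top px',proj(T,P),ht,proj(S,P),hs)
E
python3 fit.py
```

```text
cab [0.53770029 0.19295756 0.19686172 0.00505791] [0.27735221 0.19420037]
[-0.1 -0.   0.2 -0.2 -0.1 -0.3 -0.3 -0.5 -1.2 -0.4  0.2  0.   0.4 -0.1
  0.2 -0.2 -0.  -0.   0.  -0.1 -0.1 -0.9  0.1 -0.6  0.1 -0.3 -0.1 -0.3
 -0.  -0.1 -0.1 -0.2]
tip [0.52902697 0.18322011 0.12604217] [ 0.3  -0.04  0.31 -0.01] (np.float64(-0.010410372162692805), np.float64(-0.007852938431405387))
(np.float64(-0.008423180328712317), np.float64(-0.005369475809794586)) (np.float64(-0.02490205618860913), np.float64(-0.006655066925316789))
stand [ 0.57099821 -0.16702063 -0.0966973 ] [ 0.1 -0.4 -0.3 -0.3 -0.3 -0.2 -0.  -0.1 -0.2 -0.6 -0.4 -0.3  0.2 -0.9]
handletop [ 0.56915342 -0.1678301   0.1569375 ] [ 0.06 -0.01  0.06  0.  ] [ 0.56869638 -0.16733075  0.16      ] [ 0.57213604 -0.16689344  0.16      ]
pred handle top px [371.29914935 225.6844023 ] [371.41666667 226.41666667] [274.97958021 155.33091769] [274.91666667 155.58333333]
```

```bash
R='python3 -m handwheel'
$R '{"slide":[[0,0,-1.5],[0,0,-1.5],[0,0,-1.5],[0,0,-1.5],[0,0,-1]],"dr":[[0,0,0.136],[0,0,0.136],[0,0,0.136],[0,0,0.136],[0,0,0.136]]}' 60
$R '{"slide":[[0,0,0],[0,0,0],[0,0,0],[0,0,0],[0,0,0]],"dr":[[0,0,0.136],[0,0,0.136],[0,0,0.136],[0,0,0.136],[0,0,0.136]]}'
$R '{"slide":[[-4.1,2.2,0],[-4.1,2.2,0],[-4.1,2.2,0],[-4.1,2.2,0],[-4.1,2.2,0]],"dr":[[0,0,0],[0,0,0],[0,0,0],[0,0,0],[0,0,0]]}'
$R '{"slide":[[-4.1,2.2,0],[-4.1,2.2,0],[-4.1,2.2,0],[-4.1,2.2,0],[-4.1,2.2,0]],"dr":[[0,0,0],[0,0,0],[0,0,0],[0,0,0],[0,0,0]]}'
```

```text
clock: 0.6
tool_pos: [0.2169, 0.6919, 0.2794]
eef_rot: [[-0.549, 0.836, 0.0], [0.836, 0.549, 0.0], [0.0, 0.0, -1.0]]
contact_force: [-0.1, -0.2, -0.8]
gripper_width: 0.596
grip_force: 0.0
clock: 1.1
tool_pos: [0.2167, 0.6916, 0.2782]
eef_rot: [[0.098, 0.995, -0.0], [0.995, -0.098, -0.001], [-0.001, -0.0, -1.0]]
contact_force: [0.2, -0.7, 0.6]
gripper_width: 0.597
grip_force: 0.0
clock: 1.6
tool_pos: [0.3077, 0.4755, 0.2784]
eef_rot: [[0.093, 0.996, -0.0], [0.996, -0.093, -0.0], [-0.0, -0.0, -1.0]]
contact_force: [0.7, -0.2, -0.8]
gripper_width: 0.6
grip_force: 0.0
clock: 2.1
tool_pos: [0.3981, 0.2613, 0.2787]
eef_rot: [[0.093, 0.996, -0.0], [0.996, -0.093, 0.0], [0.0, -0.0, -1.0]]
contact_force: [0.5, -0.1, 0.2]
gripper_width: 0.604
grip_force: 0.0
```

```bash
R='python3 -m handwheel'
$R '{"slide":[[-4.1,2.14,0],[-4.1,2.14,0],[-4.1,2.14,0],[-4.1,2.14,0],[-4.1,2.14,0]],"dr":[[0,0,0],[0,0,0],[0,0,0],[0,0,0],[0,0,0]]}'>/dev/null
$R '{"slide":[[-4.1,2.14,0],[-4.1,2.14,0],[-4.1,2.14,0],[-4.1,2.14,0],[-4.1,2.14,0]],"dr":[[0,0,0],[0,0,0],[0,0,0],[0,0,0],[0,0,0]]}' >/dev/null
$R '{"slide":[[0,0,1],[0,0,1],[0,0,1],[0,0,1],[0,0,1]],"dr":[[0,0,0],[0,0,0],[0,0,0],[0,0,0],[0,0,0]]}'
python3 - <<'E'
from h import *
S=cap('scene','s1'); T=cap('top','t1')
a=cv2.resize(cv2.imread('pics/s1.png')[115:215,235:325],None,fx=4.4,fy=5.5,interpolation=2)
b=cv2.resize(cv2.imread('pics/t1.png')[205:260,335:400],None,fx=6,fy=6,interpolation=2)
b=cv2.copyMakeBorder(b,0,max(0,550-b.shape[0]),0,0,0)
cv2.imwrite('pics/c3.png',np.hstack([a,b]))
E
```

```text
clock: 3.6
tool_pos: [0.5727, -0.1635, 0.2278]
eef_rot: [[0.091, 0.996, -0.0], [0.996, -0.091, 0.001], [0.001, -0.0, -1.0]]
contact_force: [-0.2, 1.2, 0.1]
gripper_width: 0.603
grip_force: 0.0
```

View pics/c3.png

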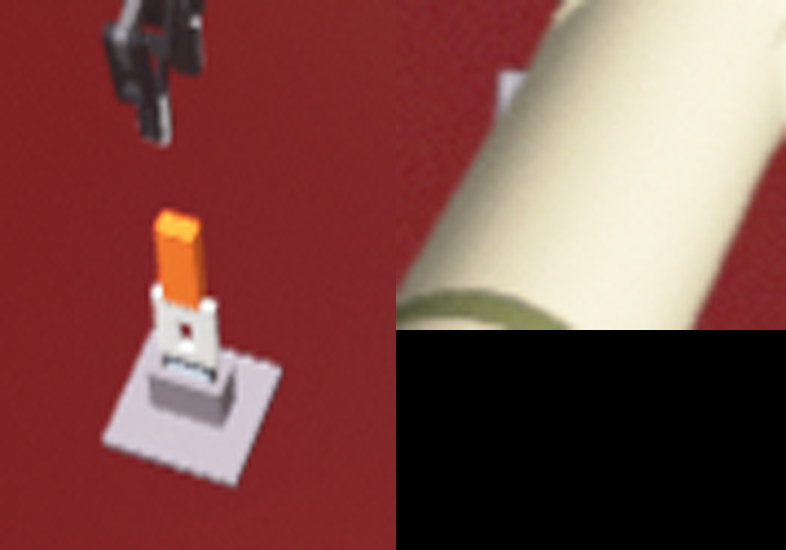

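The gripper stands over the orange handle, which is at about (176,220) in the crop, and is aligned with it. I'll descend and grip.

```bash
R='python3 -m handwheel'
$R '{"slide":[[-0.35,-0.12,1],[0,0,2],[0,0,2],[0,0,2],[0,0,1.5]],"dr":[[0,0,0.005],[0,0,0],[0,0,0],[0,0,0],[0,0,0]]}'
$R '{"slide":[[0,0,1],[0,0,0.8],[0,0,0],[0,0,0],[0,0,0]],"dr":[[0,0,0],[0,0,0],[0,0,0],[0,0,0],[0,0,0]]}'
$R '{"slide":[[0,0,0],[0,0,0],[0,0,0],[0,0,0],[0,0,0]],"dr":[[0,0,0],[0,0,0],[0,0,0],[0,0,0],[0,0,0]]}' 0
$R '{"slide":[[0,0,0],[0,0,0],[0,0,0],[0,0,0],[0,0,0]],"dr":[[0,0,0],[0,0,0],[0,0,0],[0,0,0],[0,0,0]]}' 0
```

```text
clock: 4.2
tool_pos: [0.5711, -0.1684, 0.1425]
eef_rot: [[0.098, 0.995, -0.0], [0.995, -0.098, -0.0], [-0.0, -0.0, -1.0]]
contact_force: [0.3, -0.6, -0.4]
gripper_width: 0.601
grip_force: 0.0
clock: 4.7
tool_pos: [0.5718, -0.1685, 0.1264]
eef_rot: [[0.098, 0.995, 0.001], [0.995, -0.098, -0.0], [-0.0, 0.001, -1.0]]
contact_force: [-0.3, 0.5, 0.2]
gripper_width: 0.6
grip_force: 0.0
clock: 5.2
tool_pos: [0.5718, -0.1684, 0.1263]
eef_rot: [[0.098, 0.995, 0.001], [0.995, -0.098, -0.0], [0.0, 0.001, -1.0]]
contact_force: [-0.7, 1.6, 5.9]
gripper_width: 0.166
grip_force: 60.7
clock: 5.7
tool_pos: [0.5718, -0.1684, 0.1263]
eef_rot: [[0.098, 0.995, 0.001], [0.995, -0.098, -0.0], [0.0, 0.001, -1.0]]
contact_force: [-0.7, 0.5, 6.8]
gripper_width: 0.167
grip_force: 60.7
```

```bash
R='python3 -m handwheel'
$R '{"slide":[[0,0,-0.4],[0,0,-0.8],[0,0,-1.2],[0,0,-1.6],[0,0,-2]],"dr":[[0,0,0],[0,0,0],[0,0,0],[0,0,0],[0,0,0]]}'
$R '{"slide":[[0,0,-2.5],[0,0,-2.5],[0,0,-2.5],[0,0,-2.5],[0,0,-1.5]],"dr":[[0,0,0],[0,0,-0.06],[0,0,-0.08],[0,0,-0.08],[0,0,-0.075]]}'
$R '{"slide":[[0,0,0],[0,0,0],[0,0,0],[0,0,0],[0,0,0]],"dr":[[0,0,0],[0,0,0],[0,0,0],[0,0,0],[0,0,0]]}'
python3 -c "
import numpy as np
from station import state
s=state();R=s['eef_rot'];print(s['tool_pos'],np.arctan2(R[1,1],R[0,1]),100*R.T@(np.array([.5457,.1885,s['tool_pos'][2]])-s['tool_pos']))"
```

```text
clock: 6.2
tool_pos: [0.571, -0.1683, 0.1866]
eef_rot: [[0.098, 0.995, -0.001], [0.995, -0.098, -0.0], [-0.0, -0.001, -1.0]]
contact_force: [0.3, 0.0, -1.9]
gripper_width: 0.166
grip_force: 59.8
clock: 6.7
tool_pos: [0.5716, -0.1688, 0.3036]
eef_rot: [[-0.198, 0.98, 0.003], [0.98, 0.198, -0.001], [-0.001, 0.002, -1.0]]
contact_force: [-0.0, -0.1, -1.1]
gripper_width: 0.165
grip_force: 59.9
clock: 7.2
tool_pos: [0.5711, -0.1682, 0.2999]
eef_rot: [[-0.195, 0.981, -0.001], [0.981, 0.195, -0.0], [0.0, -0.001, -1.0]]
contact_force: [-0.5, -0.2, -1.2]
gripper_width: 0.169
grip_force: 59.9
[ 0.57108999 -0.16819598  0.29990741] 0.19644953622335945 [3.54791042e+01 4.47212379e+00 2.70102019e-03]
```

```bash
R='python3 -m handwheel'
$R '{"slide":[[1.5,0.3,0],[2.5,0.3,0],[3,0.3,0],[3,0.3,0],[3,0.3,0]],"dr":[[0,0,0],[0,0,0],[0,0,0],[0,0,0],[0,0,0]]}' >/dev/null
$R '{"slide":[[3,0.3,0],[3,0.3,0],[3,0.3,0],[3,0.3,0],[3,0.3,0]],"dr":[[0,0,0],[0,0,0],[0,0,0],[0,0,0],[0,0,0]]}'>/dev/null
$R '{"slide":[[3,0.3,0],[2.5,0.3,0],[1.5,0.3,0],[0.5,0.3,0],[0,0.3,0]],"dr":[[0,0,0],[0,0,0],[0,0,0],[0,0,0],[0,0,0]]}'
$R '{"slide":[[0,0,0],[0,0,0],[0,0,0],[0,0,0],[0,0,0]],"dr":[[0,0,0],[0,0,0],[0,0,0],[0,0,0],[0,0,0]]}'
cat > loc.py <<'E'
from h import *
cab=np.array([.5377,.19296]);c,s=np.cos(.19686),np.sin(.19686)
C=np.array([[c,s,0],[-s,c,0],[0,0,1]])
def rep():
    st=state();R=st['eef_rot'];d=np.array(st['tool_pos']);d[:2]-=cab;p=C@d
    # slot centre rel. to bracket/hook axis, mm
    print('t %.1f'%st['clock'],'slot in bracket mm',(1000*np.array([p[0]+.008,p[1],p[2]-.0563-.1])).round(1),'F',(C@st['contact_force']).round(1),'tau',(C@st['torque']).round(2),'yawerr',round(float(np.arctan2(R[1,1],R[0,1])-.19686),4),'tilt',R[:2,2].round(4))
if __name__=='__main__': rep()
E
python3 - <<'E'
import loc; loc.rep()
from h import *
S=cap('scene','s2'); cap('top','t2')
a=cv2.resize(cv2.imread('pics/s2.png')[100:200,345:435],None,fx=6,fy=6,interpolation=2)
cv2.imwrite('pics/c4.png',a)
E
```

```text
clock: 8.7
tool_pos: [0.546, 0.1889, 0.3005]
eef_rot: [[-0.197, 0.981, -0.0], [0.981, 0.197, -0.0], [-0.0, -0.0, -1.0]]
contact_force: [0.6, -0.2, -1.7]
gripper_width: 0.171
grip_force: 59.8
clock: 9.2
tool_pos: [0.546, 0.1883, 0.3008]
eef_rot: [[-0.195, 0.981, 0.0], [0.981, 0.195, 0.0], [0.0, 0.0, -1.0]]
contact_force: [0.1, 0.5, -0.7]
gripper_width: 0.165
grip_force: 59.8
t 9.2 slot in bracket mm [ 15.2  -6.2 144.5] F [ 0.2  0.5 -0.7] tau [-0.01 -0.05 -0.02] yawerr -0.0003 tilt [0.0001 0.0001]
```

View pics/c4.png

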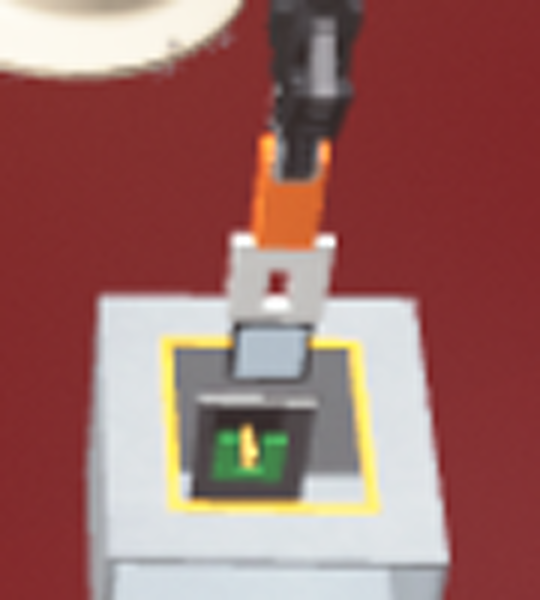

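The mirror is held upright over the opening, with its slot at about (278,283) in the crop, which is px (391.0,146.7). The hook is at (248,445) in the crop. I'll compare the slot with its predicted position and check the hook's y.

```bash
python3 - <<'E'
from loc import *
S=dict(np.load('pics/s2.npz'))
def W(x,y,z): # bracket mm
    p=C.T@np.array([x/1000-.008,y/1000,0]); return np.array([p[0]+cab[0],p[1]+cab[1],.1+z/1000])
I=cv2.imread('pics/s2.png').astype(int)
for dy in(-3,0,3): print('slot',dy,proj(S,W(18,-6.2+dy,144.5)), 'handle bottom edge L/R', proj(S,W(23,-6.2+dy-15,176)),proj(S,W(23,-6.2+dy+15,176)),'plate top',proj(S,W(18,-6.2+dy-24,170)),proj(S,W(18,-6.2+dy+24,170)))
for y in(-10,-8,-6,-4): print('tip',y,proj(S,W(0,y,11)),proj(S,W(3,y,0)))
print('pad',[proj(S,W(-5,-6+k,14)).round(1) for k in(-12,12)],'plate top',[proj(S,W(-33,k,20)).round(1) for k in(-31,31)])
print(I[146,383:402].sum(1)//3); print(I[142,378:406].sum(1)//3); print(I[136,382:404].tolist())
G=I[168:182,375:396]; m=(G[...,2]>180)&(G[...,0]<150)
for r in range(14): 
  w=np.clip(G[r,:,2]-G[r,:,1]//2-60,0,None); print(168+r, G[r,:,2].tolist())
E
```

```text
slot -3 [389.52585587 147.69624882] handle bottom edge L/R [385.47548004 140.90634582] [395.83783724 141.03658751] plate top [382.10557814 141.22036359] [398.59613127 141.42787473]
slot 0 [390.54312965 147.7093213 ] handle bottom edge L/R [386.51131177 140.91936491] [396.87456695 141.04961789] plate top [383.13557169 141.23332465] [399.62754618 141.44085369]
slot 3 [391.56048998 147.7223949 ] handle bottom edge L/R [387.54723324 140.93238513] [397.91138651 141.06264939] plate top [384.165654   141.24628684] [400.65905003 141.45383376]
tip -10 [384.96932949 174.38522717] [384.72250293 177.43952058]
tip -8 [385.5994136  174.39402888] [385.35009523 177.44836774]
tip -6 [386.22953091 174.40283106] [385.97772047 177.45721537]
tip -4 [386.85968144 174.4116337 ] [386.60537867 177.46606346]
pad [array([382.4, 172.6]), array([390. , 172.7])] plate top [array([378.1, 164.9]), array([397.4, 165.2])]
[174 194 192 191 191 191 165  75  75 113 174 194 192 192 191 192 168  88
  75]
[ 75  75  74  75  79 146 203 193 192 193 193 192 191 192 191 190 190 191
 190 190 189 180 137  75  75  73  74  73]
[[47
[... 942 characters left out ...]
5, 227, 254, 214, 66, 67, 65, 66, 72, 81, 80, 83]
175 [124, 116, 97, 79, 79, 76, 69, 65, 66, 70, 220, 254, 249, 74, 66, 66, 67, 72, 80, 79, 84]
176 [126, 118, 95, 78, 78, 76, 67, 66, 66, 69, 197, 246, 175, 75, 66, 66, 67, 72, 79, 81, 85]
177 [124, 116, 89, 79, 79, 76, 67, 66, 67, 73, 178, 234, 149, 75, 67, 66, 67, 75, 81, 80, 89]
178 [154, 138, 91, 79, 79, 76, 67, 66, 67, 74, 91, 114, 107, 76, 66, 66, 70, 78, 81, 81, 97]
179 [215, 189, 97, 80, 79, 76, 68, 68, 68, 69, 69, 69, 69, 68, 66, 67, 72, 77, 81, 81, 124]
180 [215, 186, 82, 79, 80, 78, 77, 76, 77, 78, 78, 77, 78, 78, 75, 75, 76, 81, 81, 85, 150]
181 [214, 180, 81, 78, 80, 80, 80, 80, 80, 81, 82, 80, 80, 81, 81, 81, 80, 79, 81, 94, 160]
```

```bash
R='python3 -m handwheel'
$R '{"slide":[[-0.07,0,0.6],[0,0,1.2],[0,0,1.2],[0,0,1.2],[0,0,1]],"dr":[[0,0,0],[0,0,0],[0,0,0],[0,0,0],[0,0,0]]}' >/dev/null; python3 loc.py
$R '{"slide":[[0,0,1],[0,0,1],[0,0,1],[0,0,1],[0,0,1]],"dr":[[0,0,0],[0,0,0],[0,0,0],[0,0,0],[0,0,0]]}'>/dev/null; python3 loc.py
$R '{"slide":[[0,0,1],[0,0,1],[0,0,1],[0,0,0.7],[0,0,0]],"dr":[[0,0,0],[0,0,0],[0,0,0],[0,0,0],[0,0,0]]}' >/dev/null; python3 loc.py
```

```text
t 9.8 slot in bracket mm [14.8 -6.6 90.8] F [-0.1 -0.  -1.2] tau [-0.   -0.03 -0.02] yawerr 0.0002 tilt [-0.0011 -0.0007]
t 10.3 slot in bracket mm [15.3 -6.6 41.6] F [ 0.1  0.7 -1.5] tau [-0.05 -0.09 -0.02] yawerr 0.0002 tilt [0.0001 0.    ]
t 10.8 slot in bracket mm [14.8 -6.7  4.3] F [-0.8  0.7 -0.8] tau [0.   0.   0.01] yawerr 0.0001 tilt [-0.0014 -0.0007]
```

```bash
R='python3 -m handwheel'
$R '{"slide":[[0,-0.3,0],[0,-0.3,0],[0,-0.3,0],[0,-0.2,0],[0,0,0]],"dr":[[0,0,0],[0,0,0],[0,0,0],[0,0,0],[0,0,0]]}' >/dev/null; python3 loc.py
$R '{"slide":[[0,-0.1,0],[0,-0.1,0],[0,-0.1,0],[0,0,0],[0,0,0]],"dr":[[0,0,0],[0,0,0],[0,0,0],[0,0,0],[0,0,0]]}'>/dev/null; python3 loc.py;python3 loc.py
```

```text
t 11.3 slot in bracket mm [ 4.  -6.5  5.7] F [ 0.  -0.3 -0.8] tau [-0.01  0.01 -0.  ] yawerr 0.0003 tilt [0.0001 0.0003]
t 11.8 slot in bracket mm [ 1.3 -6.6  5.4] F [ 0.4 -0.2 -1.4] tau [ 0.03 -0.    0.01] yawerr 0.0002 tilt [ 0.0001 -0.    ]
t 11.8 slot in bracket mm [ 1.3 -6.6  5.4] F [ 0.4 -0.2 -1.4] tau [ 0.03 -0.    0.01] yawerr 0.0002 tilt [ 0.0001 -0.    ]
```

```bash
R='python3 -m handwheel'
$R '{"slide":[[0,-0.1,0.1],[0,-0.1,0],[0,-0.1,0],[0,0,0],[0,0,0]],"dr":[[0,0,0],[0,0,0],[0,0,0],[0,0,0],[0,0,0]]}'>/dev/null; python3 loc.py
$R '{"slide":[[0,-0.1,0],[0,-0.1,0],[0,-0.1,0],[0,0,0],[0,0,0]],"dr":[[0,0,0],[0,0,0],[0,0,0],[0,0,0],[0,0,0]]}'>/dev/null; python3 loc.py
python3 - <<'E'
from h import *
S=cap('scene','s3')
a=cv2.resize(cv2.imread('pics/s3.png')[120:200,350:430],None,fx=7,fy=7,interpolation=2)
cv2.imwrite('pics/c5.png',a)
E
```

```text
t 12.3 slot in bracket mm [-1.4 -6.6  4.5] F [ 2.   0.6 -2.2] tau [ 0.03 -0.53  0.02] yawerr 0.0001 tilt [0.0007 0.0001]
t 12.8 slot in bracket mm [-4.6 -6.6  4.5] F [ 2.6  0.1 -2.2] tau [ 0.02 -0.76 -0.01] yawerr 0.0002 tilt [0.0003 0.0001]
```

View pics/c5.png

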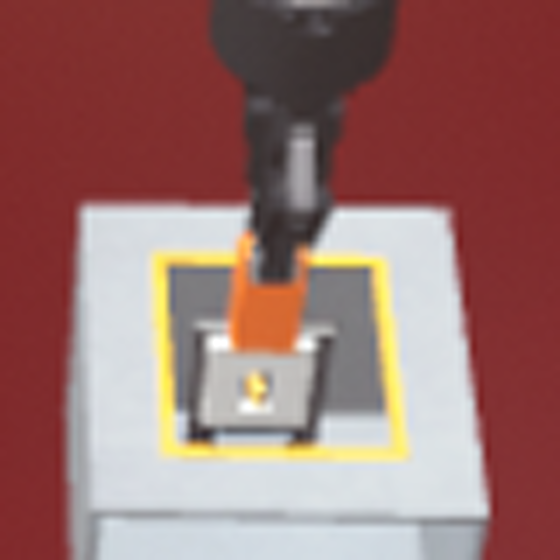

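The hook shows through the mirror's slot, centred at crop (257,385) against the slot at about (256,388). The pad force is rising gently. I'll push on to about 8.5 mm of pad travel.

```bash
R='python3 -m handwheel'
$R '{"slide":[[0,-0.1,0],[0,-0.1,0],[0,-0.1,0],[0,-0.1,0],[0,0,0]],"dr":[[0,0,0],[0,0,0],[0,0,0],[0,0,0],[0,0,0]]}'>/dev/null; python3 loc.py
$R '{"slide":[[0,0,0],[0,0,0],[0,0,0],[0,0,0],[0,0,0]],"dr":[[0,0,0],[0,0,0],[0,0,0],[0,0,0],[0,0,0]]}'>/dev/null; python3 loc.py
$R '{"slide":[[0,0,0.1],[0,0,0.1],[0,0,0.1],[0,0,0],[0,0,0]],"dr":[[0,0,0],[0,0,0],[0,0,0],[0,0,0],[0,0,0]]}'>/dev/null; python3 loc.py
```

```text
t 13.3 slot in bracket mm [-8.6 -6.6  4.5] F [ 2.7 -1.  -2.2] tau [ 0.01 -1.09  0.02] yawerr 0.0001 tilt [0.0004 0.0001]
t 13.8 slot in bracket mm [-8.6 -6.6  4.4] F [ 3.5  0.3 -0.9] tau [ 0.01 -1.06 -0.01] yawerr 0.0001 tilt [0.0001 0.    ]
t 14.3 slot in bracket mm [-8.8 -6.6  1.3] F [ 3.3  0.  -1.3] tau [ 0.03 -0.98  0.02] yawerr 0.0001 tilt [-0.0003 -0.0001]
```

```bash
R='python3 -m handwheel'
$R '{"slide":[[0,0,0.1],[0,0,0.1],[0,0,0.1],[0,0,0],[0,0,0]],"dr":[[0,0,0],[0,0,0],[0,0,0],[0,0,0],[0,0,0]]}'>/dev/null; python3 loc.py
$R '{"slide":[[0,0,0.1],[0,0,0.1],[0,0,0],[0,0,0],[0,0,0]],"dr":[[0,0,0],[0,0,0],[0,0,0],[0,0,0],[0,0,0]]}'>/dev/null; python3 loc.py
$R '{"slide":[[0,0,0.1],[0,0,0.1],[0,0,0.1],[0,0,0],[0,0,0]],"dr":[[0,0,0],[0,0,0],[0,0,0],[0,0,0],[0,0,0]]}'>/dev/null; python3 loc.py
```

```text
t 14.8 slot in bracket mm [-8.9 -6.6 -1.8] F [ 2.8  0.4 -1. ] tau [-0.   -0.95 -0.01] yawerr 0.0002 tilt [-0.0003 -0.0002]
t 15.3 slot in bracket mm [-8.8 -6.6 -3.7] F [ 3.6  0.2 -2.2] tau [-0.01 -0.93  0.03] yawerr 0.0002 tilt [-0.0002 -0.0002]
t 15.8 slot in bracket mm [-8.8 -6.6 -6.7] F [ 2.9  0.7 -1.1] tau [ 0.02 -0.93  0.  ] yawerr 0.0002 tilt [-0.0003 -0.0001]
```

```bash
R='python3 -m handwheel'
$R '{"slide":[[0,0,0.1],[0,0,0],[0,0,0],[0,0,0],[0,0,0]],"dr":[[0,0,0],[0,0,0],[0,0,0],[0,0,0],[0,0,0]]}'>/dev/null; python3 loc.py
$R '{"slide":[[0,0,0.05],[0,0,0],[0,0,0],[0,0,0],[0,0,0]],"dr":[[0,0,0],[0,0,0],[0,0,0],[0,0,0],[0,0,0]]}'>/dev/null; python3 loc.py
$R '{"slide":[[0,0,0.05],[0,0,0],[0,0,0],[0,0,0],[0,0,0]],"dr":[[0,0,0],[0,0,0],[0,0,0],[0,0,0],[0,0,0]]}'>/dev/null; python3 loc.py
```

```text
t 16.4 slot in bracket mm [-8.8 -6.6 -7.7] F [ 4.  -0.5 -1.8] tau [-0.01 -0.9  -0.  ] yawerr 0.0002 tilt [-0.0001 -0.0001]
t 16.9 slot in bracket mm [-8.7 -6.6 -8.1] F [3.2 0.1 0.1] tau [ 0.01 -0.94  0.01] yawerr 0.0001 tilt [0.0001 0.    ]
t 17.4 slot in bracket mm [-8.7 -6.6 -8.6] F [ 2.3 -0.3 -0.3] tau [-0.01 -0.93 -0.02] yawerr 0.0002 tilt [-0. -0.]
```

```bash
R='python3 -m handwheel'
$R '{"slide":[[0,0,0.05],[0,0,0],[0,0,0],[0,0,0],[0,0,0]],"dr":[[0,0,0],[0,0,0],[0,0,0],[0,0,0],[0,0,0]]}'>/dev/null; python3 loc.py
$R '{"slide":[[0,0,0.05],[0,0,0],[0,0,0],[0,0,0],[0,0,0]],"dr":[[0,0,0],[0,0,0],[0,0,0],[0,0,0],[0,0,0]]}'>/dev/null; python3 loc.py
```

```text
t 17.9 slot in bracket mm [-8.7 -6.6 -9.1] F [ 4.  -0.3  0.3] tau [-0.02 -0.95 -0.02] yawerr 0.0002 tilt [ 0.0001 -0.    ]
t 18.4 slot in bracket mm [-8.6 -6.6 -9.5] F [ 3.  -0.1  5.3] tau [-0.07 -0.85  0.04] yawerr 0.0001 tilt [0.0003 0.0001]
```

```bash
R='python3 -m handwheel'
$R '{"slide":[[0,0.1,0],[0,0.1,0],[0,0.1,0],[0,0,0],[0,0,0]],"dr":[[0,0,0],[0,0,0],[0,0,0],[0,0,0],[0,0,0]]}'>/dev/null; python3 loc.py
$R '{"slide":[[0,0.05,0],[0,0,0],[0,0,0],[0,0,0],[0,0,0]],"dr":[[0,0,0],[0,0,0],[0,0,0],[0,0,0],[0,0,0]]}'>/dev/null; python3 loc.py
$R '{"slide":[[0,0.05,0],[0,0,0],[0,0,0],[0,0,0],[0,0,0]],"dr":[[0,0,0],[0,0,0],[0,0,0],[0,0,0],[0,0,0]]}'>/dev/null; python3 loc.py
```

```text
t 18.9 slot in bracket mm [-7.4 -6.6 -9.6] F [-2.2 -0.6  9.8] tau [0.01 0.5  0.03] yawerr 0.0002 tilt [-0.0031 -0.0004]
t 19.4 slot in bracket mm [-7.2 -6.6 -9.7] F [-2.4  0.6  9.6] tau [-0.02  0.62  0.04] yawerr 0.0003 tilt [-0.0037 -0.0005]
t 19.9 slot in bracket mm [-6.7 -6.6 -9.7] F [-3.4  0.2  9.9] tau [ 0.02  0.64 -0.02] yawerr 0.0003 tilt [-0.0037 -0.0005]
```

```bash
R='python3 -m handwheel'
$R '{"slide":[[0,0,-0.05],[0,0,0],[0,0,0],[0,0,0],[0,0,0]],"dr":[[0,0,0],[0,0,0],[0,0,0],[0,0,0],[0,0,0]]}'>/dev/null; python3 loc.py
python3 - <<'E'
from h import *
S=cap('scene','s4')
a=cv2.resize(cv2.imread('pics/s4.png')[130:200,355:425],None,fx=8,fy=8,interpolation=2)
cv2.imwrite('pics/c6.png',a)
E
```

```text
t 20.4 slot in bracket mm [-5.  -6.6 -9.3] F [0.2 0.5 2.3] tau [ 0.01 -0.02  0.03] yawerr 0.0002 tilt [-0.0005 -0.0003]
```

View pics/c6.png

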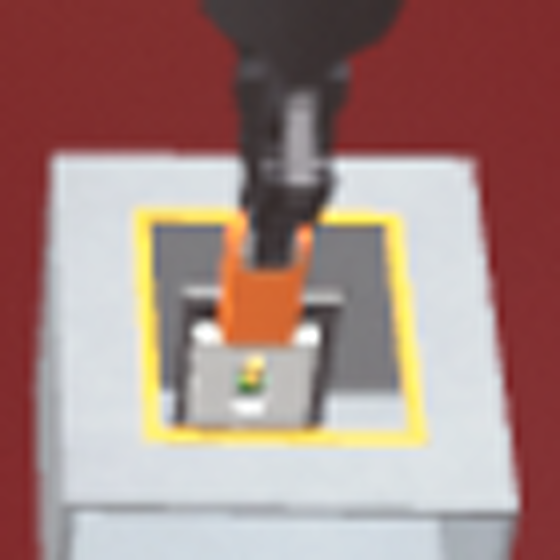

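The slot's top edge rests on the hook at about (253,362) in the crop, with the green pad visible below it, and the forces are near zero. I'll release and retreat straight up.

```bash
R='python3 -m handwheel'
$R '{"slide":[[0,0,0],[0,0,0],[0,0,0],[0,0,0],[0,0,0]],"dr":[[0,0,0],[0,0,0],[0,0,0],[0,0,0],[0,0,0]]}' 40; python3 loc.py
$R '{"slide":[[0,0,-0.5],[0,0,-1],[0,0,-2],[0,0,-2],[0,0,-2]],"dr":[[0,0,0],[0,0,0],[0,0,0],[0,0,0],[0,0,0]]}' >/dev/null; python3 loc.py
$R '{"slide":[[0,0,-3],[0,0,-3],[0,0,-3],[0,0,-3],[0,0,-3]],"dr":[[0,0,0],[0,0,0],[0,0,0],[0,0,0],[0,0,0]]}' >/dev/null; python3 loc.py
python3 - <<'E'
from h import *
S=cap('scene','s5');T=cap('top','t5')
a=cv2.resize(cv2.imread('pics/s5.png')[140:200,355:425],None,fx=8,fy=8,interpolation=2)
cv2.imwrite('pics/c7.png',a)
E
```

```text
clock: 20.9
tool_pos: [0.5265, 0.184, 0.1472]
eef_rot: [[-0.196, 0.981, 0.0], [0.981, 0.196, -0.0], [-0.0, 0.0, -1.0]]
contact_force: [-0.7, -0.9, 0.1]
gripper_width: 0.399
grip_force: 0.0
t 20.9 slot in bracket mm [-4.7 -6.6 -9.1] F [-0.8 -0.7  0.1] tau [-0.01  0.01 -0.03] yawerr 0.0001 tilt [ 0.0001 -0.    ]
t 21.4 slot in bracket mm [-4.7 -6.7 67.5] F [-0.   0.3  0.7] tau [-0.01 -0.05  0.03] yawerr -0.0 tilt [0.0005 0.0001]
t 21.9 slot in bracket mm [ -5.1  -6.9 218.2] F [ 0.7 -0.5  0.3] tau [-0.04 -0.02  0.  ] yawerr -0.0002 tilt [0.0008 0.0003]
```

View pics/c7.png

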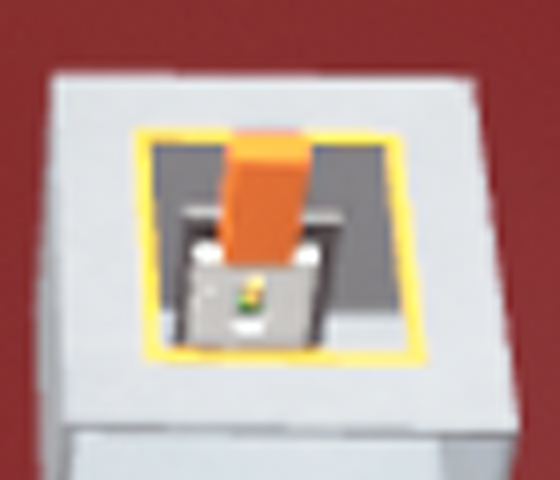

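The mirror hangs upright and hasn't moved since I let go: the hook is at the slot's top, about (253,283) in the crop, and the gripper is clear. I'm handing in.

```bash
python3 -c "
from station import finish_job; print(finish_job())"
```

```text
the job is handed in; nothing more can be done
None
```

The mirror hangs upright on the hook, pushed down onto the bar behind its tip with the pad against it. The gripper is open and clear above, and I handed the job in at about 22 s; no verdict came back.

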